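# Return the spice tin to its slot and hold the dosing slide at the mark

### The job

Put the narrow round steel spice tin that stands out on the shelf back into its own slot of the spice dispenser, the small round one that it fits closely, upright and fully down, and let go of it. Then pull the dispenser's spring-return dosing slide out by its upright knob until the pointer on the slide is level with the thin fin of the marker clip, and keep it there: you finish with the gripper still holding the slide at the mark against its spring. Leave everything else where it stands.

Things in the scene. Friction and masses are not known exactly. Their poses are not given: they have to be found in the camera images.
- dispenser: Grey fixed spice dispenser. Origin on the shelf under its housing (100 x, 250 y, 24 high); x points away from its front, y along the slot row, z up. A flat apron 6 high, 140 wide runs from x = -50 to -200. On the housing stand three slot blocks, 74 by 74, tops 48 above the shelf, at x = 5, y = -80, 0, 80 in varying order, each with a 13 wide black label strip along its front
- slot_narrow_floor (a point): Centre of the floor of the narrow round slot, the tin's own: a blind hole 46 in diameter and 18 deep, floor 30 above the shelf, mouth 48 above the shelf with a 2 mm chamfer. Axes as the dispenser's
- slot_wide_mouth (a point): Centre of the mouth of the wide round slot, 62 in diameter and 18 deep, left empty (its tin is away); the narrow tin does not belong here
- round_tin: The narrow round steel tin to be returned: 40 in diameter, 70 high (the lid, the top 8, is 37 in diameter), 0.11 to 0.23 kg, standing upright on the shelf at the robot's right (-y) of the dispenser. Origin at the centre of its underside, z up
- square_tin: Square steel tin, 44 by 44 by 70 high, standing in its own square slot of the dispenser, 52 clear above the slot block; leave it. Origin at the centre of its underside
- dosing_slide (a joint): Pull-out of the dosing slide in m: 0 when home, grows as the slide is pulled out along the dispenser's -x (towards its front), hard stop at 0.075. The spring pulls it back with 4.5 N at home and 1.5 N more per 10 mm (9 N at 30 mm, 13.5 N at 60 mm); let go, it runs home
- knob_top (a point): Centre of the top of the slide's knob: an upright steel post 18 in diameter, from 12 to 66 above the shelf, on the slide's flat tongue (30 wide, top 12 above the shelf). At home its axis is 120 in front of the dispenser's origin, 61 clear of the housing behind it. Moves with the slide, axes as the dispenser's
- pointer_tip (a point): Tip of the slide's pointer, a steel bar 6 wide that sticks out from the knob's foot towards +y of the dispenser, 42 from the knob's axis and level with that axis along the pull; its top is 16 above the shelf. Moves with the slide
- carrier: Closed three-tier steel spice carrier with wire bail, 122 across, 200 high. Bystander. Origin under its centre
- tumbler: Open steel tumbler, 70 in diameter, 100 high. Bystander. Origin under its centre
- salt_pig: White ceramic salt pig with a wooden lid, 120 in diameter, 110 high. Bystander. Origin under its centre
- lid_opener: Red plastic lid-opener lying flat, a 90 long handle and a ring about 70 across, 12 thick. Bystander. Origin on its underside where the handle meets the ring, ring towards its +x
- brush: Small silicone brush with grey handle lying flat, 185 long, 16 high. Bystander. Origin on its underside, 100 from the handle's end, head towards its +x
- loose_lid: Small steel lid with a knob lying on the shelf, 56 in diameter, 18 high. Bystander. Origin under its centre
- spice_jar: Amber glass jar, 56 in diameter, 95 high, behind the dispenser. Bystander. Origin under its centre
- mark (a point): The mark: top inner edge of the thin upright steel fin (3 thick along the pull, top 24 above the shelf) at the middle of the black marker clip, 16 by 18, fixed on the rail at the +y side of the slide, 47 from its middle line; the pointer passes close beside it. It is set 20 to 60 in front of the pointer's home place, differently each time. Axes as the dispenser's
Mind the look-alikes: they are no part of the job. What is shaped like the round_tin but yellow is not meant.

How it is judged:
By the outcome, as a careful person would: the job done as asked, in the order asked, and still so for the second after the job is handed in, while the arm keeps its last pose, push and grip.
It also fails if it takes over 45 s, if anything falls off the work surface, if the arm or the gripper's body presses on something with over 40 N, if the wrist force passes 120 N, or if a joint passes its speed limit or range.

### The arm

A 6-joint arm with a two-finger parallel gripper is mounted at the origin on the work surface. World frame = base frame: x ahead of the robot, y to its left, z up, the work surface at z = 0. Lengths are in m, angles in rad, forces in N, time in s.
With the tool pointing down it reaches from about 0.35 to 0.975 m from the base axis. Payload 4.9 kg.
Tool frame: the origin (TCP) lies on the centre line of the jaws, within the pads' length; the fingertips stand manip.tcp_to_tips ahead of it and the grasp point (between the pads) is the TCP (manip.tcp_to_tips is the distance from the TCP to the fingertips, in m); y points along the fingers, z is the direction in which the jaws open and shut, and the axes are right-handed (so a half turn about y gives the same grasp; the last joint's range is limited). The gripper opens to 85 mm and grips with 20 to 120 N. Pads are 22 mm wide; open, the fingers measure 114 mm over their backs; the gripper's body (76 mm by 85 mm) begins 54 mm behind the grasp point. The pads swing forward as they close: fully open they stand 13 mm farther back than shut.
Start: joints at [-1.247, 0.053, 1.613, -0, 1.476, -0.119], TCP at [0.268, -0.565, 0.25] pointing down, gripper open.
Joint ranges: [-3.01, 3.01], [-1.01, 2.22], [0.06, 2.58], [-1.02, 4.17], [0.09, 2.62], [-3.14, 3.14]. Speed limits (rad/s): [2.57, 2.57, 3.14, 3.14, 3.14, 3.14].

### API

Orientations are given as a unit quaternion [w, x, y, z].
In Python, from plant import manip gives the robot as it stands.
- The arm moves only by the tool apply_moves, never from a script. Its argument "moves" is a list of rows, each a list of 7 numbers: the gripper's target within -1 to 1 (shut at 1, half-way at 0, fully open at -1), then the shift along the tool's x, y, z in mm, then the turn, a rotation vector about the tool's x, y, z in degrees. A call has 1 to 20 rows; each row shifts and turns the commanded pose from where the row before left it, along the tool's axes as they then stand; what a row does not reach is not made up. A row lasts 1/10 s, in which the tool goes at most 50 mm and 8.59 degrees, less where a joint would pass 70% of its speed; a pose out of reach is approached as far as the arm can. A call with a gripper value outside its range is refused whole. The fingers move at their own pace and stop on an object; the grip force is fixed at half the most. Time passes only in rows, so rows that do not move let the fingers close. It gives the time, the measured TCP pose, the force and the opening at its end, in the units of the state.
- manip.state(): the state, without advancing time (a new reading comes with each control period).
- manip.grab_frame(name): name is "side" or "top"; returns the picture (400x640x3 uint8, blue, green, red); there is no depth.
- manip.calibration(name): a dict with "mtx" (3x3 intrinsics, pixels), "T" (4x4, takes a point from camera to world coordinates). Camera axes: x right, y down, z forward; pixel columns grow to the right and rows downward; lengths in m; the calibration is good to about 2 mm. A picture is of the moment at which its call begins. calibration takes no time and is no camera call.
- manip.job_done(): hands the job in, once; it reports no verdict.
The state is a dict: "time": time; "joint_pos": joint angles; "joint_vel": joint speeds; "joint_efforts": joint torques, N m; "tool_pos": TCP position; "tool_rot": TCP orientation; "contact_force": force on the tool from outside, world axes, zero at the start; "ft_torque": the same for the moment, N m; "gripper_width": opening from 0.0 (shut) to 1.0 (fully open).
Only numpy, scipy, OpenCV 4.12 (cv2) and the standard library are available. Lean on these libraries where they do the work, as an engineer would, in place of code of your own. Each camera call takes 0.05 s, during which the arm holds its last target. There are 200 camera calls.

## Working session

There is one attempt and no reset: what is moved stays moved. The work goes in short steps, Python scripts to look and compute and a tool call to move; the robot and the scene stay as the last step left them, time stands still between calls to the robot, and variables do not carry over. Pictures are saved under pics/ and viewed, about 8 in all and at most 12, crops included, and the job is handed in when it is done.

Besides the shell and the picture viewer there is one more tool, called after ">>>" as name(argument=value, ...), one argument or row to a line, values as JSON. apply_moves: Moves the arm, as the interface text tells. Its arguments: {"type":"object","properties":{"moves":{"type":"array","items":{"type":"array","items":{"type":"number"}}}},"required":["moves"]}

```bash
mkdir -p pics
cat > h.py <<'E'
import numpy as np, cv2
from plant import manip
def cam(n):
    c=manip.calibration(n); return np.array(c["mtx"]),np.array(c["T"])
def pix(n,u,v,z):
    K,T=cam(n); d=T[:3,:3]@np.linalg.solve(K,[u,v,1]); o=T[:3,3]
    return o+d*(z-o[2])/d[2]
def proj(n,p):
    K,T=cam(n); q=K@(T[:3,:3].T@(np.asarray(p)-T[:3,3])); return q[:2]/q[2]
E
python3 - <<'E'
from h import *
for n in("side","top"):
    cv2.imwrite(f"pics/{n}0.png",manip.grab_frame(n)); print(n,cam(n))
print(manip.state(),manip.tcp_to_tips)
E
```

```text
side (array([[388.08848286,   0.        , 321.09861342],
       [  0.        , 388.08848286, 199.73967336],
       [  0.        ,   0.        ,   1.        ]]), array([[-0.83420663, -0.39317666,  0.38666705,  0.14164954],
       [-0.55104124,  0.56727525, -0.61200682,  0.6262027 ],
       [ 0.02128015, -0.72360963, -0.68988133,  0.80613858],
       [ 0.        ,  0.        ,  0.        ,  1.        ]]))
top (array([[397.96158761,   0.        , 328.50152651],
       [  0.        , 397.96158761, 206.137553  ],
       [  0.        ,   0.        ,   1.        ]]), array([[-0.01434838, -0.99799603,  0.06162834,  0.47722286],
       [-0.99989216,  0.01412815, -0.00400786, -0.01446435],
       [ 0.00312913, -0.0616792 , -0.99809112,  1.20941065],
       [ 0.        ,  0.        ,  0.        ,  1.        ]]))
{'time': 0.1, 'joint_pos': array([-1.24700650e+00,  5.33308377e-02,  1.61419790e+00, -8.05884666e-07,
        1.47601282e+00, -1.19013293e-01]), 'joint_vel': array([-0.00116049, -0.00131288, -0.00300556, -0.0003698 ,  0.00209343,
        0.00231334]), 'joint_efforts': array([ 9.12722899e-04, -3.94901419e+01, -3.71364212e+01, -1.20306067e-04,
        3.90368019e-03, -1.18892928e-05]), 'tool_pos': array([ 0.26761319, -0.56420133,  0.24913652]), 'tool_rot': array([ 0.1552079 , -0.15534932,  0.69053182, -0.68916101]), 'contact_force': array([-0.21408372,  0.06325371,  0.61630769]), 'ft_torque': array([ 0.00597889,  0.02831599, -0.00567456]), 'gripper_width': 1.0012265816358463} 0.019
```

View pics/top0.png

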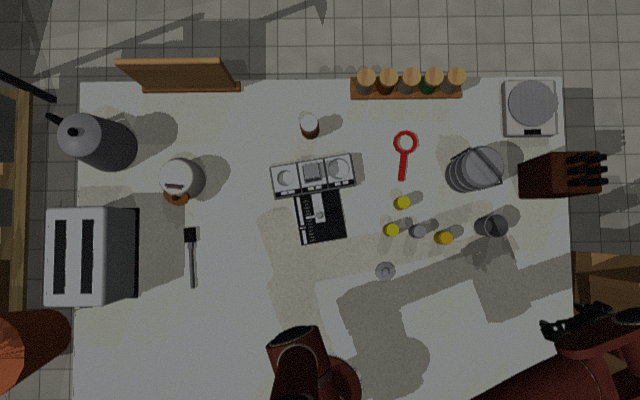

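View pics/side0.png

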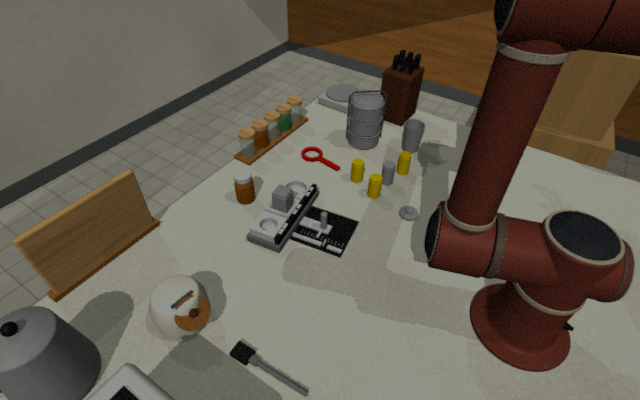

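The overhead view shows the dispenser around (313,175), with its slide at (320,215). The grey tin is at (418,231) among three yellow ones. In the side view the grey tin is at (388,172). I'll enlarge both views.

Run:
```python
from h import *
a=cv2.imread("pics/top0.png")
cv2.imwrite("pics/t1.png",cv2.resize(a[145:255,262:412],None,fx=5.3,fy=5.3,interpolation=cv2.INTER_CUBIC))
b=cv2.imread("pics/side0.png")
cv2.imwrite("pics/s1.png",cv2.resize(b[140:260,240:400],None,fx=5,fy=5,interpolation=cv2.INTER_CUBIC))
```

```text
(no output)
```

View pics/t1.png

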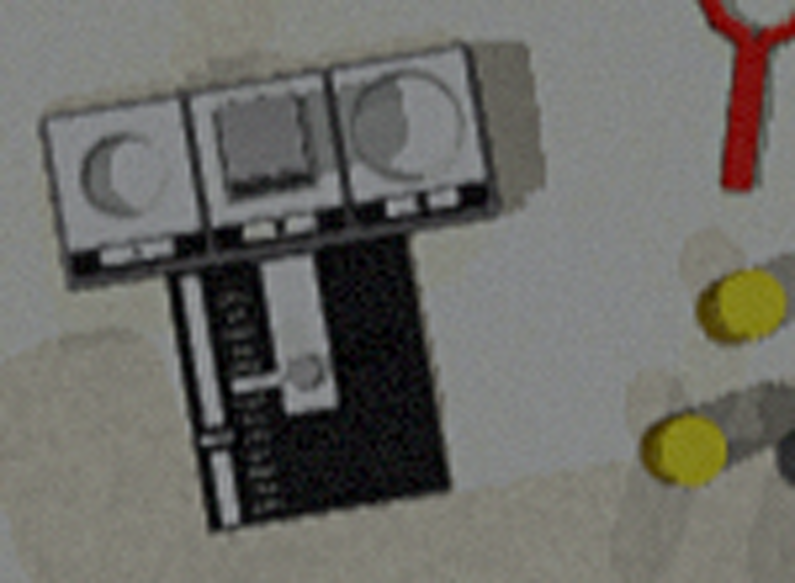

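View pics/s1.png

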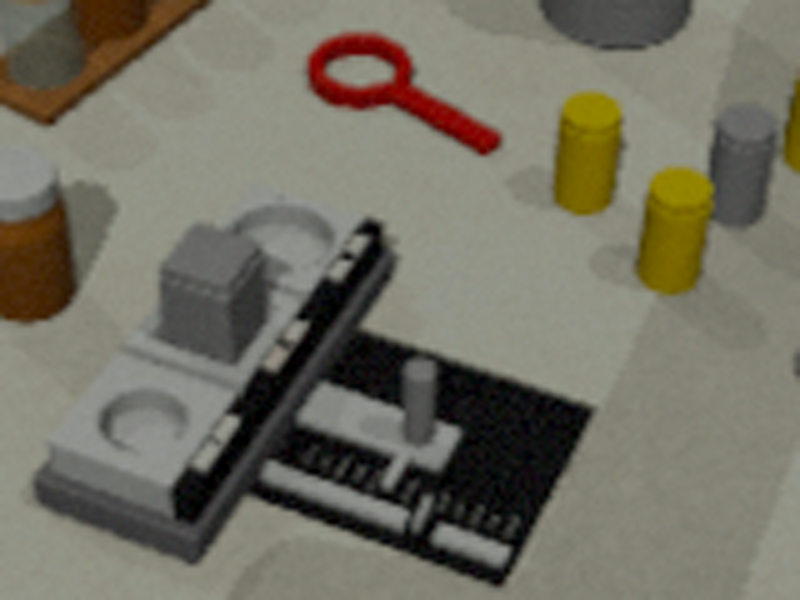

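The narrow slot is the +y (left) one: top crop about (128,174), side crop about (148,420). The square tin is in the middle and the wide slot is on the right. The fin is at (217,438) and the pointer tip at (233,385). I'll fit the dispenser pose from these points and crop the tin area.

```bash
cat > fit.py <<'E'
from h import *
from scipy.optimize import least_squares
t=lambda U,V:("top",(U+.5)/5.3-.5+262,(V+.5)/5.3-.5+145)
s=lambda U,V:("side",(U+.5)/5-.5+240,(V+.5)/5-.5+140)
obs=[(t(128,174),(5,80,48)),(t(407,125),(5,-80,48)),(t(308,366),(-120,0,66)),(t(210,530),(-200,70,6)),(t(450,488),(-200,-70,6)),
 (t(42,117),(42,117,48)),(t(465,43),(42,-117,48)),(t(233,385),(-120,42,16)),
 (s(146,420),(5,80,48)),(s(285,242),(5,-80,48)),(s(421,366),(-120,0,66)),(s(503,582),(-200,70,6)),(s(592,408),(-200,-70,6)),(s(388,487),(-120,42,16))]
def W(p,q):
    c,si=np.cos(p[2]),np.sin(p[2]); q=np.array(q)/1e3
    return np.array([p[0]+c*q[0]-si*q[1],p[1]+si*q[0]+c*q[1],q[2]])
def res(p): return np.concatenate([proj(o[0],W(p,q))-o[1:] for o,q in obs])
r=least_squares(res,[.55,0,0.1],loss='soft_l1'); P=r.x
if __name__=="__main__":
    print(P,np.degrees(P[2])); print(res(P).reshape(-1,2).round(1))
    print("slot",W(P,(5,80,30)),"knob",W(P,(-120,0,66)))
    for o in(t(217,438),s(425,497)):
        w=pix(*o,.024); d=w[:2]-P[:2]; c,si=np.cos(P[2]),np.sin(P[2]); print("fin",c*d[0]+si*d[1],-si*d[0]+c*d[1])
    print("tin side",pix(*s(747,121),.07),pix(*s(737,208),0),"tin top",pix("top",419,230,.07))
    print("yellow",[pix(*s(*q),.07) for q in((593,108),(681,185))])
    a=cv2.imread("pics/top0.png");b=cv2.imread("pics/side0.png")
    R=lambda i,x,y:cv2.resize(i[y:y+66,x:x+88],None,fx=4.5,fy=4.5,interpolation=cv2.INTER_CUBIC)
    cv2.imwrite("pics/tin.png",np.hstack([R(a,380,190),R(b,345,140)]))
E
python3 fit.py
```

```text
[0.64255579 0.02759117 0.16021284] 9.179519781831802
[[-0.7  0.2]
 [ 0.3  0. ]
 [-0.7  0.9]
 [-0.1  0.9]
 [ 0.4  0.7]
 [ 1.   0.8]
 [-0.5  1.1]
 [ 0.   0.4]
 [-1.  -1.1]
 [-1.4 -1.6]
 [-0.6 -0. ]
 [-0.4 -0.2]
 [ 0.4 -0.9]
 [-0.8 -1.1]]
slot [0.63472949 0.10736428 0.03      ] knob [0.52409259 0.00844777 0.066     ]
fin -0.1469421942511689 0.0554483113888065
fin -0.14704707956965074 0.04898862147450711
tin side [ 0.47113559 -0.27853679  0.07      ] [ 0.46795586 -0.28010562  0.        ] tin top [ 0.47554281 -0.27686264  0.07      ]
yellow [array([ 0.55509221, -0.23545565,  0.07      ]), array([ 0.4761669, -0.2011484,  0.07     ])]
```

View pics/tin.png

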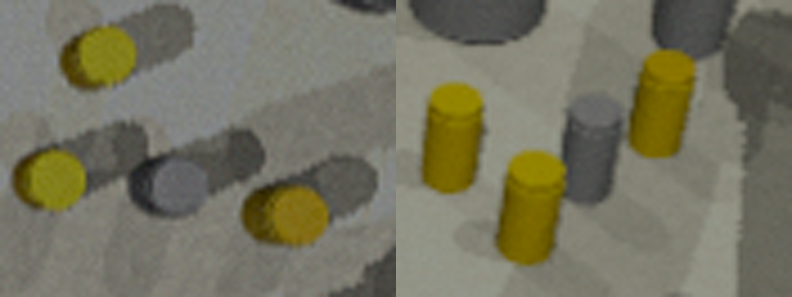

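Overhead, the grey tin's lid centre is at about (419.6,231.2), with yellow tins about 77 mm either side along y. I'll therefore open the jaws along x. Next I'll write a helper that expresses a target in tool axes.

```bash
cat >> h.py <<'E'
from scipy.spatial.transform import Rotation as Ro
def delta(p,jaw_deg,verbose=True):
    s=manip.state(); q=np.array(s["tool_rot"]); R=Ro.from_quat(q[[1,2,3,0]])
    y=np.array([0,0,-1.]); best=None
    for a in(jaw_deg,jaw_deg+180):
        z=np.array([np.cos(np.radians(a)),np.sin(np.radians(a)),0]); x=np.cross(y,z)
        G=Ro.from_matrix(np.c_[x,y,z]); rv=(R.inv()*G).as_rotvec(degrees=True)
        if best is None or np.linalg.norm(rv)<np.linalg.norm(best[0]): best=(rv,G)
    d=np.asarray(p)-s["tool_pos"]
    print("t",s["time"],"pos",s["tool_pos"].round(4),"w",round(s["gripper_width"],3),"F",s["contact_force"].round(1))
    print("rotvec deg",best[0].round(2),"| shift mm, now axes",(1e3*R.inv().apply(d)).round(1),"| after turn",(1e3*best[1].inv().apply(d)).round(1))
    print("axes x,z now",R.as_matrix()[:,0].round(3),R.as_matrix()[:,2].round(3), "j6",s["joint_pos"][5])
E
python3 - <<'E'
from h import *
print(pix("top",419.6,231.2,.07),pix("top",446.3,237.4,.07))
delta([.4715,-.278,.20],-6)
E
```

```text
[ 0.47209395 -0.27848218  0.07      ] [ 0.45332292 -0.35431766  0.07      ]
t 0.1 pos [ 0.2676 -0.5642  0.2491] w 1.001 F [-0.2  0.1  0.6]
rotvec deg [  0.09 -58.63  -0.07] | shift mm, now axes [-306.8   49.5 -171.1] | after turn [-305.9   49.1  172.9]
axes x,z now [-0.904 -0.428 -0.   ] [ 0.428 -0.904 -0.002] j6 -0.11901329333539601
```

>>> apply_moves(
  moves=[
    [-1,0,0,0,0,-7.3,0],
    [-1,0,0,0,0,-7.3,0],
    [-1,0,0,0,0,-7.3,0],
    [-1,0,0,0,0,-7.3,0],
    [-1,0,0,0,0,-7.3,0],
    [-1,0,0,0,0,-7.3,0],
    [-1,0,0,0,0,-7.3,0],
    [-1,0,0,0,0,-7.5,0],
    [-1,-30.6,4.5,17.3,0,0,0],
    [-1,-30.6,4.5,17.3,0,0,0],
    [-1,-30.6,4.5,17.3,0,0,0],
    [-1,-30.6,4.5,17.3,0,0,0],
    [-1,-30.6,4.5,17.3,0,0,0],
    [-1,-30.6,4.5,17.3,0,0,0],
    [-1,-30.6,4.5,17.3,0,0,0],
    [-1,-30.6,4.5,17.3,0,0,0],
    [-1,-30.6,4.5,17.3,0,0,0],
    [-1,-30.6,4.5,17.3,0,0,0],
  ],
)

```text
time: 1.9
tool_pos: [0.4724, -0.2771, 0.2046]
tool_rot: [0.473, -0.473, 0.526, -0.525]
contact_force: [0.5, 0.2, -0.3]
gripper_width: 0.997
```

Run:
```python
from h import *
delta([.4715,-.278,.044],-6)
a=manip.grab_frame("top");b=manip.grab_frame("side")
R=lambda i,x,y:cv2.resize(i[y:y+80,x:x+88],None,fx=4.5,fy=4.5,interpolation=cv2.INTER_CUBIC)
cv2.imwrite("pics/tin2.png",np.hstack([R(a,380,180),R(b,345,110)]))
```

```text
t 1.9 pos [ 0.4724 -0.2771  0.2046] w 0.997 F [ 0.5  0.2 -0.3]
rotvec deg [ 0.03 -0.03 -0.02] | shift mm, now axes [  1.  160.6  -0.7] | after turn [  1.  160.6  -0.8]
axes x,z now [-0.105 -0.994 -0.   ] [ 0.994 -0.105 -0.001] j6 -0.5611109531259918
```

>>> apply_moves(
  moves=[
    [-1,0.5,25,0,0,0,0],
    [-1,0.5,25,0,0,0,0],
    [-1,0,25,0,0,0,0],
    [-1,0,25,0,0,0,0],
    [-1,0,25,0,0,0,0],
    [-1,0,18,0,0,0,0],
    [-1,0,17,0,0,0,0],
    [-1,0,0,0,0,0,0],
    [-1,0,0,0,0,0,0],
  ],
)

```text
time: 2.9
tool_pos: [0.4715, -0.2798, 0.0452]
tool_rot: [0.473, -0.473, 0.526, -0.525]
contact_force: [-0.3, 0.9, 0.2]
gripper_width: 1.002
```

>>> apply_moves(
  moves=[
    [1,0,0,0,0,0,0],
    [1,0,0,0,0,0,0],
    [1,0,0,0,0,0,0],
    [1,0,0,0,0,0,0],
    [1,0,0,0,0,0,0],
    [1,0,0,0,0,0,0],
    [1,0,0,0,0,0,0],
    [1,0,0,0,0,0,0],
  ],
)

```text
time: 3.7
tool_pos: [0.4726, -0.2802, 0.0465]
tool_rot: [-0.473, 0.473, -0.525, 0.526]
contact_force: [-0.8, -0.9, 5.4]
gripper_width: 0.455
```

Run:
```python
from fit import *
delta([*W(P,(5,80,30))[:2],.20],np.degrees(P[2]))
a=manip.grab_frame("top");b=manip.grab_frame("side")
R=lambda i,x,y:cv2.resize(i[y:y+80,x:x+88],None,fx=4.5,fy=4.5,interpolation=cv2.INTER_CUBIC)
cv2.imwrite("pics/tin3.png",np.hstack([R(a,380,180),R(b,345,110)]))
```

```text
t 3.7 pos [ 0.4726 -0.2802  0.0465] w 0.455 F [-0.8 -0.9  5.4]
rotvec deg [ -0.09 -15.21   0.08] | shift mm, now axes [-402.3 -153.7  120.7] | after turn [-356.7 -153.5  221.8]
axes x,z now [-0.105 -0.994  0.001] [ 0.994 -0.105  0.002] j6 -0.5653224387595722
```

View pics/tin3.png

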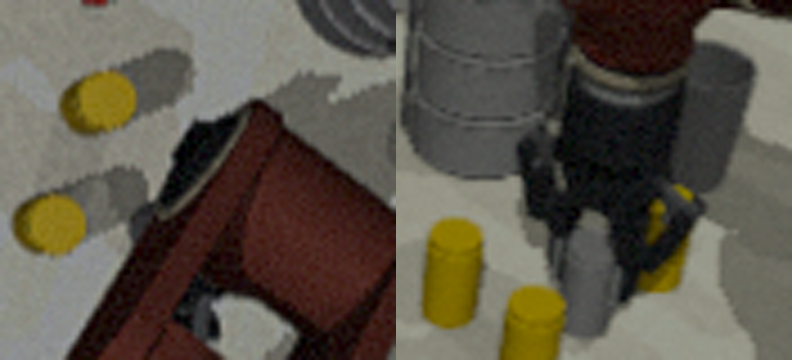

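The tin is held (opening about 39 mm) and the yellow tins are undisturbed. I'll lift it and carry it to above the slot.

>>> apply_moves(
  moves=[
    [1,0,-15,0,0,0,0],
    [1,0,-25,0,0,0,0],
    [1,0,-35,0,0,0,0],
    [1,0,-40,0,0,0,0],
    [1,0,-38,0,0,-5,0],
    [1,0,0,0,0,-5,0],
    [1,0,0,0,0,-5.2,0],
    [1,-29.7,0,18.5,0,0,0],
    [1,-29.7,0,18.5,0,0,0],
    [1,-29.7,0,18.5,0,0,0],
    [1,-29.7,0,18.5,0,0,0],
    [1,-29.7,0,18.5,0,0,0],
    [1,-29.7,0,18.5,0,0,0],
    [1,-29.7,0,18.5,0,0,0],
    [1,-29.7,0,18.5,0,0,0],
    [1,-29.7,0,18.5,0,0,0],
    [1,-29.7,0,18.5,0,0,0],
    [1,-29.7,0,18.5,0,0,0],
    [1,-29.7,0,18.5,0,0,0],
    [1,0,0,0,0,0,0],
  ],
)

```text
time: 5.8
tool_pos: [0.6344, 0.1112, 0.1981]
tool_rot: [0.539, -0.539, 0.458, -0.457]
contact_force: [-0.4, -0.5, -1.8]
gripper_width: 0.446
```

Run:
```python
from fit import *
delta([*W(P,(5,80,30))[:2],.11],np.degrees(P[2]))
```

```text
t 5.8 pos [0.6344 0.1112 0.1981] w 0.446 F [-0.4 -0.5 -1.8]
rotvec deg [ 0.03  0.23 -0.08] | shift mm, now axes [ 3.9 88.1 -0.2] | after turn [ 3.8 88.1 -0.3]
axes x,z now [ 0.163 -0.987 -0.001] [ 0.987  0.163 -0.001] j6 -0.10692774499140976
```

>>> apply_moves(
  moves=[
    [1,2,22,0,0,0,0],
    [1,1.8,22,0,0,0,0],
    [1,0,22,0,0,0,0],
    [1,0,22,0,0,0,0],
    [1,0,0,0,0,0,0],
    [1,0,0,0,0,0,0],
  ],
)

```text
time: 6.4
tool_pos: [0.6342, 0.1034, 0.1102]
tool_rot: [-0.538, 0.539, -0.459, 0.458]
contact_force: [-0.3, -0.9, -0.7]
gripper_width: 0.453
```

Run:
```python
from fit import *
delta([*W(P,(5,80,30))[:2],.08],np.degrees(P[2]))
b=manip.grab_frame("side"); a=manip.grab_frame("top"); cv2.imwrite("pics/s4.png",b)
R=lambda i,x,y:cv2.resize(i[y:y+100,x:x+80],None,fx=5,fy=5,interpolation=cv2.INTER_CUBIC)
cv2.imwrite("pics/p4.png",np.hstack([R(b,240,150),R(a,255,130)]))
```

```text
t 6.4 pos [0.6342 0.1034 0.1102] w 0.453 F [-0.3 -0.9 -0.7]
rotvec deg [ 0.09 -0.03 -0.  ] | shift mm, now axes [-3.8 30.2  1.2] | after turn [-3.8 30.2  1.1]
axes x,z now [ 0.159 -0.987 -0.   ] [ 0.987  0.159 -0.002] j6 -0.11360136221087641
```

View pics/p4.png

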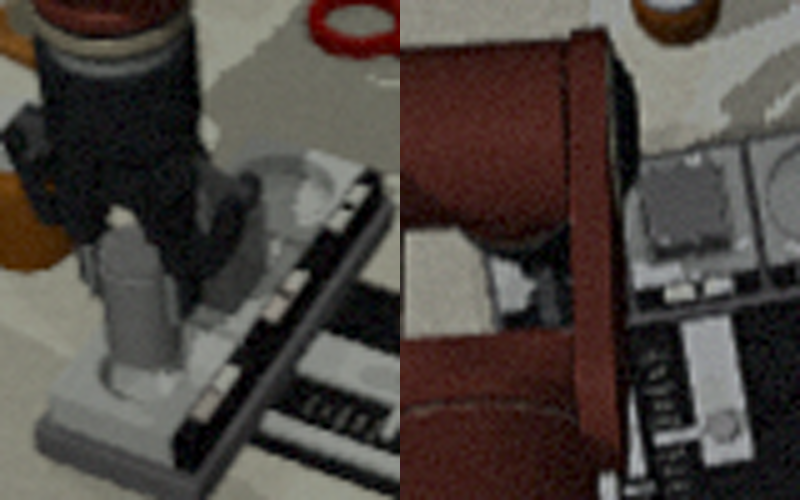

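The tin hangs upright above the left slot. I'll overlay predicted outlines to judge its lateral offset.

Run:
```python
from fit import *
b=cv2.imread("pics/s4.png"); x0,y0,k=252,180,9
im=cv2.resize(b[y0:y0+64,x0:x0+60],None,fx=k,fy=k,interpolation=cv2.INTER_CUBIC)
im=cv2.convertScaleAbs(im,alpha=1.5)
th=np.linspace(0,2*np.pi,60)
def circ(c,r,col):
    pts=[(proj("side",[c[0]+r*np.cos(t),c[1]+r*np.sin(t),c[2]])-[x0,y0]+.5)*k-.5 for t in th]
    cv2.polylines(im,[np.int32(np.round(pts))],True,col,1)
p=manip.state()["tool_pos"]; 
circ(W(P,(5,80,48)),.023,(0,255,0))
circ([p[0],p[1],p[2]-.0465],.020,(0,0,255)); circ([p[0],p[1],p[2]-.0465+.062],.020,(255,255,0))
cv2.imwrite("pics/p5.png",im)
```

```text
(no output)
```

View pics/p5.png

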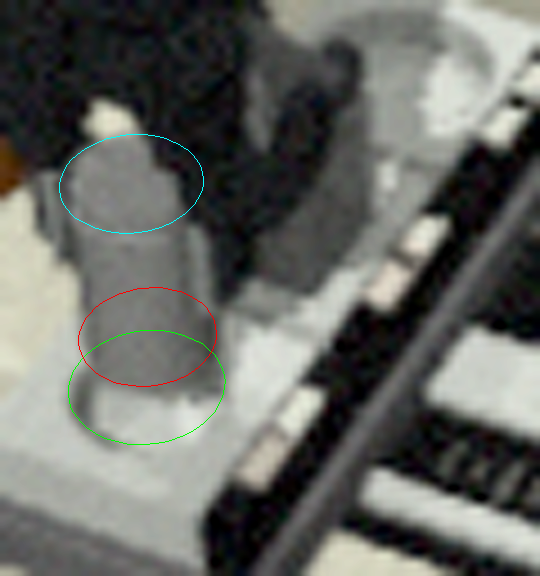

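Both the slot and the tin sit about 1 px right of and below their predicted outlines. That is a camera bias common to both, so the fitted slot position is good. I'll shift -3.8 in x and +1.1 in z, then lower gently.

>>> apply_moves(
  moves=[
    [1,-2,0,0.6,0,0,0],
    [1,-1.8,0,0.5,0,0,0],
    [1,0,4,0,0,0,0],
    [1,0,4,0,0,0,0],
    [1,0,3,0,0,0,0],
    [1,0,0,0,0,0,0],
    [1,0,0,0,0,0,0],
  ],
)

```text
time: 7.2
tool_pos: [0.6351, 0.1078, 0.099]
tool_rot: [-0.538, 0.538, -0.459, 0.458]
contact_force: [-0.2, -0.2, -1.0]
gripper_width: 0.449
```

>>> apply_moves(
  moves=[
    [1,0,2,0,0,0,0],
    [1,0,2,0,0,0,0],
    [1,0,2,0,0,0,0],
    [1,0,2,0,0,0,0],
    [1,0,0,0,0,0,0],
  ],
)

```text
time: 7.7
tool_pos: [0.635, 0.1078, 0.0908]
tool_rot: [-0.538, 0.539, -0.459, 0.458]
contact_force: [1.1, 0.2, -1.5]
gripper_width: 0.453
```

The tin's base is below the mouth with almost no force. Continuing down.

>>> apply_moves(
  moves=[
    [1,0,2,0,0,0,0],
    [1,0,2,0,0,0,0],
    [1,0,2,0,0,0,0],
    [1,0,2,0,0,0,0],
    [1,0,2,0,0,0,0],
    [1,0,0,0,0,0,0],
  ],
)

```text
time: 8.3
tool_pos: [0.635, 0.1078, 0.0808]
tool_rot: [-0.538, 0.539, -0.459, 0.458]
contact_force: [-0.3, -0.5, -1.9]
gripper_width: 0.45
```

>>> apply_moves(
  moves=[
    [1,0,1,0,0,0,0],
    [1,0,1,0,0,0,0],
    [1,0,1,0,0,0,0],
    [1,0,1,0,0,0,0],
    [1,0,0,0,0,0,0],
  ],
)

```text
time: 8.8
tool_pos: [0.6352, 0.1078, 0.0771]
tool_rot: [-0.538, 0.538, -0.459, 0.458]
contact_force: [0.1, 0.1, -2.2]
gripper_width: 0.45
```

>>> apply_moves(
  moves=[
    [1,0,1,0,0,0,0],
    [1,0,0.6,0,0,0,0],
    [1,0,0,0,0,0,0],
  ],
)

```text
time: 9.1
tool_pos: [0.6355, 0.1079, 0.0766]
tool_rot: [0.538, -0.538, 0.458, -0.458]
contact_force: [-2.5, -0.2, 4.8]
gripper_width: 0.446
```

It touches the floor at TCP z = 0.0766, where I expected 0.0765. Releasing and lifting.

>>> apply_moves(
  moves=[
    [-1,0,0,0,0,0,0],
    [-1,0,0,0,0,0,0],
    [-1,0,0,0,0,0,0],
    [-1,0,0,0,0,0,0],
    [-1,0,0,0,0,0,0],
    [-1,0,0,0,0,0,0],
    [-1,0,-10,0,0,0,0],
    [-1,0,-20,0,0,0,0],
    [-1,0,-30,0,0,0,0],
    [-1,0,-30,0,0,0,0],
    [-1,0,0,0,0,0,0],
    [-1,0,0,0,0,0,0],
  ],
)

```text
time: 10.3
tool_pos: [0.636, 0.1079, 0.1674]
tool_rot: [0.539, -0.538, 0.458, -0.459]
contact_force: [-0.7, -0.6, -0.3]
gripper_width: 1.002
```

Run:
```python
from fit import *
delta([*W(P,(-120,0,66))[:2],.165],np.degrees(P[2]))
```

```text
t 10.3 pos [0.636  0.1079 0.1674] w 1.002 F [-0.7 -0.6 -0.3]
rotvec deg [-0.16 -0.01  0.02] | shift mm, now axes [  80.3    2.1 -126.3] | after turn [  80.3    2.4 -126.4]
axes x,z now [ 0.159 -0.987  0.   ] [0.987 0.159 0.003] j6 -0.10733863354944025
```

>>> apply_moves(
  moves=[
    [-1,5,0,-21,0,0,0],
    [-1,15,0,-21,0,0,0],
    [-1,15,0,-21,0,0,0],
    [-1,15,0,-21,0,0,0],
    [-1,15,0,-21,0,0,0],
    [-1,15,0,-21,0,0,0],
    [-1,0,0,0,0,0,0],
    [-1,0,0,0,0,0,0],
    [-1,0,0,0,0,0,0],
  ],
)

```text
time: 11.2
tool_pos: [0.5237, 0.0092, 0.1651]
tool_rot: [-0.538, 0.539, -0.459, 0.458]
contact_force: [0.5, 0.3, 0.8]
gripper_width: 0.996
```

Run:
```python
from fit import *
delta([*W(P,(-120,0,66))[:2],.05],np.degrees(P[2]))
b=manip.grab_frame("side"); cv2.imwrite("pics/s6.png",b)
cv2.imwrite("pics/p6.png",cv2.resize(b[140:260,235:365],None,fx=5,fy=5,interpolation=cv2.INTER_CUBIC))
```

```text
t 11.2 pos [0.5237 0.0092 0.1651] w 0.996 F [0.5 0.3 0.8]
rotvec deg [ 0.05  0.01 -0.03] | shift mm, now axes [  0.9 115.1   0.3] | after turn [  0.8 115.1   0.2]
axes x,z now [ 0.16  -0.987 -0.001] [ 0.987  0.16  -0.001] j6 -0.2851547727934344
```

View pics/p6.png

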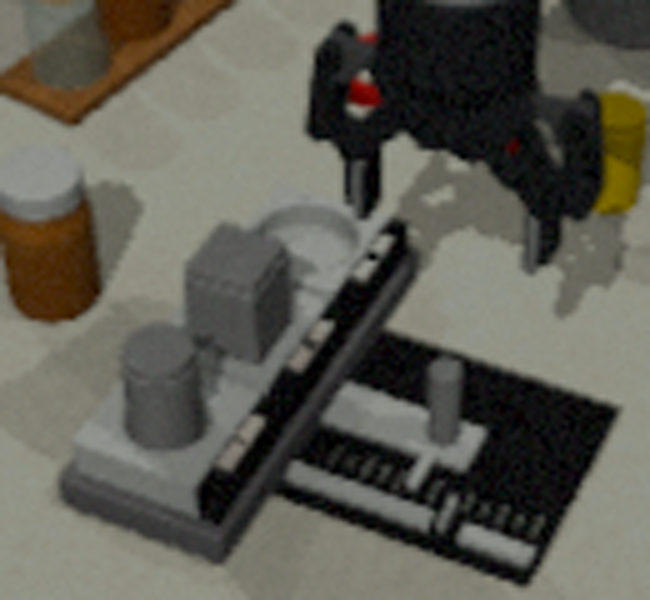

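The tin stands upright and fully down, level with the square tin. I'll half-close the jaws, go down around the knob and grip it.

>>> apply_moves(
  moves=[
    [0,0.8,20,0.2,0,0,0],
    [0,0,20,0,0,0,0],
    [0,0,20,0,0,0,0],
    [0,0,0,0,0,0,0],
    [0,0,20,0,0,0,0],
    [0,0,15,0,0,0,0],
    [0,0,10,0,0,0,0],
    [0,0,10,0,0,0,0],
    [0,0,0,0,0,0,0],
    [0,0,0,0,0,0,0],
  ],
)

```text
time: 12.25
tool_pos: [0.5242, 0.008, 0.0509]
tool_rot: [0.538, -0.538, 0.458, -0.458]
contact_force: [0.2, 0.4, 0.1]
gripper_width: 0.499
```

>>> apply_moves(
  moves=[
    [1,0,0,0,0,0,0],
    [1,0,0,0,0,0,0],
    [1,0,0,0,0,0,0],
    [1,0,0,0,0,0,0],
    [1,0,0,0,0,0,0],
    [1,0,0,0,0,0,0],
    [1,0,0,0,0,0,0],
  ],
)

```text
time: 12.95
tool_pos: [0.5237, 0.0078, 0.0517]
tool_rot: [-0.538, 0.539, -0.459, 0.458]
contact_force: [-4.6, -0.7, 5.1]
gripper_width: 0.194
```

The knob is held. Pulling 25 mm, then I'll measure.

>>> apply_moves(
  moves=[
    [1,0,0,-3,0,0,0],
    [1,0,0,-4,0,0,0],
    [1,0,0,-4,0,0,0],
    [1,0,0,-4,0,0,0],
    [1,0,0,-4,0,0,0],
    [1,0,0,-4,0,0,0],
    [1,0,0,-2,0,0,0],
    [1,0,0,0,0,0,0],
    [1,0,0,0,0,0,0],
    [1,0,0,0,0,0,0],
  ],
)

```text
time: 13.95
tool_pos: [0.5014, 0.0042, 0.0518]
tool_rot: [0.54, -0.537, 0.457, -0.46]
contact_force: [7.3, 1.9, -3.3]
gripper_width: 0.196
```

Run:
```python
from fit import *
s=manip.state(); c,si=np.cos(P[2]),np.sin(P[2])
d=s["tool_pos"][:2]-[.5237,.0078]; print("pull",-(c*d[0]+si*d[1]),si*d[0]-c*d[1],s["contact_force"])
ims=[manip.grab_frame("side") for _ in range(6)]
tp=[manip.grab_frame("top") for _ in range(6)]
b=np.mean(ims,0).astype(np.uint8);a=np.mean(tp,0).astype(np.uint8); cv2.imwrite("pics/s7.png",b); cv2.imwrite("pics/a7.png",a)
R=lambda i,x,y,w,h:cv2.convertScaleAbs(cv2.resize(i[y:y+h,x:x+w],None,fx=10,fy=10,interpolation=cv2.INTER_CUBIC),alpha=1.3)
cv2.imwrite("pics/p7.png",np.hstack([R(b,300,210,44,50),R(a,290,205,36,50)]))
```

```text
pull 0.022579023348218843 3.273505726913723e-06 [ 7.27010726  1.88874641 -3.34948894]
```

View pics/p7.png

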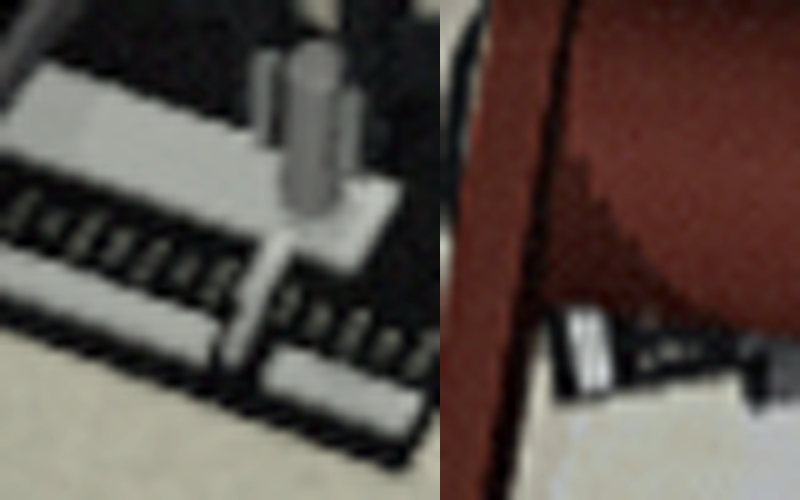

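Side view: the pointer bar (275,245)→(240,320) and the fin (255,290)→(235,365) are nearly in line. I'll refine this with brightness profiles along the pull direction.

```bash
cat > prof.py <<'E'
from fit import *
from scipy.ndimage import map_coordinates
def prof(cam,img,y,z,xs):
    uv=np.array([proj(cam,W(P,(x,y,z))) for x in xs]); return map_coordinates(img.mean(2).astype(float),[uv[:,1],uv[:,0]],order=3)
def peak(xs,v):
    i=v.argmax(); m=abs(xs-xs[i])<=5; w=np.clip(v[m]-np.percentile(v,40),0,None); return round((xs[m]*w).sum()/w.sum(),1),round(v[i])
E
cat > run.py <<'E'
from prof import *
import sys
home=(cv2.imread("pics/side0.png").astype(float)+cv2.imread("pics/s6.png"))/2
now=cv2.imread(sys.argv[1]).astype(float)
fx=np.arange(-160,-134,.5)
for n,im,c0 in(("home",home,-120),("now",now,-145)):
    px=np.arange(c0-12,c0+12.1,.5)
    print(n,"pointer",[(y,peak(px,prof("side",im,y,16,px))) for y in(20,24,28,32,36,40)])
    print(n,"fin z24",[(y,peak(fx,prof("side",im,y,24,fx))) for y in(46,48,50,52,54,56)])
ft=cv2.imread("pics/top0.png").astype(float); px=np.arange(-132,-108,.5)
print("top pointer",[(y,peak(px,prof("top",ft,y,16,px))) for y in(24,28,32,36,40)]," fin",[(y,peak(fx,prof("top",ft,y,24,fx))) for y in(46,48,50,52,54)])
E
python3 run.py pics/s7.png
python3 - <<'E'
import cv2,numpy as np
h=(cv2.imread("pics/side0.png").astype(float)+cv2.imread("pics/s6.png"))/2
R=lambda i:cv2.convertScaleAbs(cv2.resize(i.astype(np.uint8)[218:252,308:338],None,fx=13,fy=13,interpolation=cv2.INTER_CUBIC),alpha=1.3)
cv2.imwrite("pics/p8.png",np.hstack([R(h),R(cv2.imread("pics/s7.png"))]))
E
```

```text
home pointer [(20, (np.float64(-121.0), 139)), (24, (np.float64(-121.8), 139)), (28, (np.float64(-121.8), 140)), (32, (np.float64(-121.7), 137)), (36, (np.float64(-121.9), 137)), (40, (np.float64(-121.9), 135))]
home fin z24 [(46, (np.float64(-157.0), 60)), (48, (np.float64(-148.4), 90)), (50, (np.float64(-148.7), 111)), (52, (np.float64(-149.0), 121)), (54, (np.float64(-149.5), 118)), (56, (np.float64(-149.8), 109))]
now pointer [(20, (np.float64(-144.1), 138)), (24, (np.float64(-143.9), 141)), (28, (np.float64(-144.4), 134)), (32, (np.float64(-144.5), 127)), (36, (np.float64(-144.6), 121)), (40, (np.float64(-144.5), 121))]
now fin z24 [(46, (np.float64(-147.0), 122)), (48, (np.float64(-147.2), 116)), (50, (np.float64(-147.6), 112)), (52, (np.float64(-148.4), 110)), (54, (np.float64(-149.3), 107)), (56, (np.float64(-149.7), 102))]
top pointer [(24, (np.float64(-119.9), 126)), (28, (np.float64(-119.5), 124)), (32, (np.float64(-119.7), 131)), (36, (np.float64(-119.7), 143)), (40, (np.float64(-119.5), 146))]  fin [(46, (np.float64(-146.2), 43)), (48, (np.float64(-146.8), 78)), (50, (np.float64(-147.5), 82)), (52, (np.float64(-136.4), 142)), (54, (np.float64(-136.5), 148))]
```

View pics/p8.png

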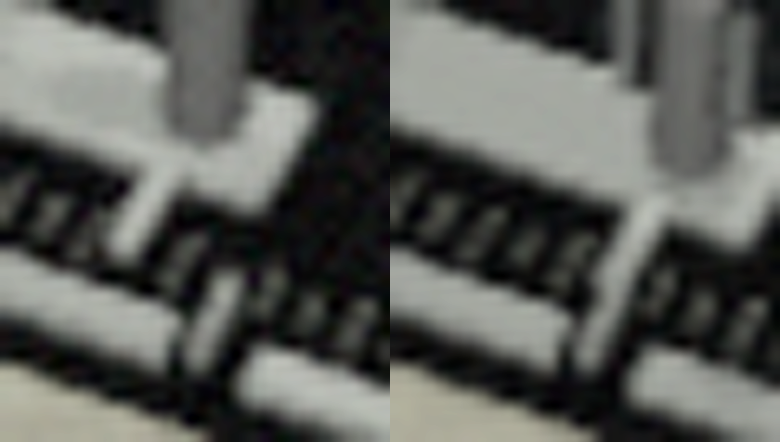

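The pointer has moved 22.6 mm in the images, which matches the TCP. The fin lies 26.7 mm (side) to 27.2 mm (top) ahead of the pointer's home, so I need about 4.4 mm more.

>>> apply_moves(
  moves=[
    [1,0,0,-1.6,0,0,0],
    [1,0,0,-1.5,0,0,0],
    [1,0,0,-1.5,0,0,0],
    [1,0,0,0,0,0,0],
    [1,0,0,0,0,0,0],
    [1,0,0,0,0,0,0],
    [1,0,0,0,0,0,0],
    [1,0,0,0,0,0,0],
  ],
)

```text
time: 15.35
tool_pos: [0.497, 0.0035, 0.0518]
tool_rot: [0.54, -0.537, 0.457, -0.46]
contact_force: [8.9, 2.5, -3.4]
gripper_width: 0.19
```

```bash
python3 - <<'E'
from fit import *
s=manip.state(); c,si=np.cos(P[2]),np.sin(P[2])
d=s["tool_pos"][:2]-[.5237,.0078]; print("pull",-(c*d[0]+si*d[1]),s["contact_force"])
b=np.mean([manip.grab_frame("side") for _ in range(8)],0).astype(np.uint8); cv2.imwrite("pics/s9.png",b)
s=manip.state();d=s["tool_pos"][:2]-[.5237,.0078]; print("pull",-(c*d[0]+si*d[1]),s["contact_force"])
R=lambda i,k,x,y,w,h:cv2.convertScaleAbs(cv2.resize(i[y:y+h,x:x+w],None,fx=k,fy=k,interpolation=cv2.INTER_CUBIC),alpha=1.3)
cv2.imwrite("pics/p9.png",np.hstack([R(b,13,308,218,30,34),cv2.resize(R(b,4,235,150,100,110),(402,442))]))
E
python3 run.py pics/s9.png | grep now
```

```text
pull 0.027016161091130694 [ 8.87225227  2.51893029 -3.41787176]
pull 0.027042779568253614 [ 8.00630364  2.31089456 -3.21768915]
now pointer [(20, (np.float64(-147.8), 135)), (24, (np.float64(-148.8), 139)), (28, (np.float64(-149.1), 136)), (32, (np.float64(-148.9), 124)), (36, (np.float64(-148.9), 123)), (40, (np.float64(-148.6), 117))]
now fin z24 [(46, (np.float64(-151.2), 118)), (48, (np.float64(-151.1), 112)), (50, (np.float64(-150.5), 105)), (52, (np.float64(-150.1), 109)), (54, (np.float64(-149.9), 107)), (56, (np.float64(-149.9), 102))]
```

View pics/p9.png

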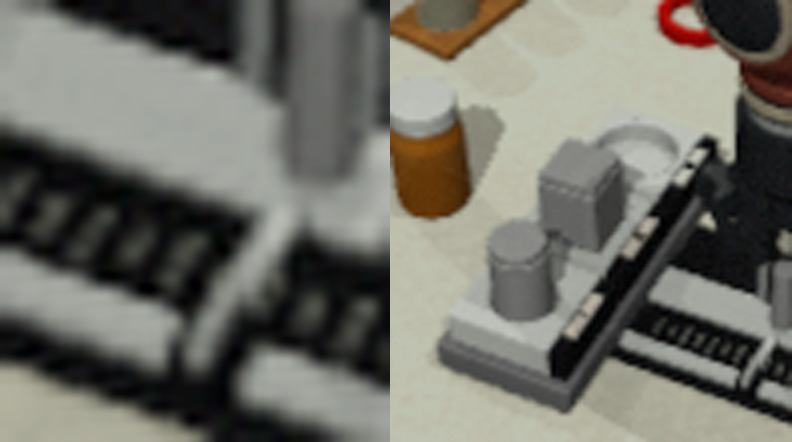

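The pointer is level with the fin: -148.9 against -148.4 to -149.0 mm in the side view. The pull is 27.0 mm and steady, and the tin is still seated. Handing in.

```bash
python3 -c "
from plant import manip
print(manip.job_done()); s=manip.state(); print(s['time'],s['tool_pos'],s['gripper_width'])"
```

```text
the job is handed in; nothing more can be done
None
the job is handed in; nothing more can be done
```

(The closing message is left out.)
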